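# Show the back of the buttonhole to the document camera

### The arm

A 7-joint arm with a two-finger parallel gripper is mounted at the origin on the work surface. World frame = base frame: x ahead of the robot, y to its left, z up, the work surface at z = 0. Lengths are in m, angles in degrees, forces in N, time in s.
With the tool pointing down it reaches from about 0.4 to 0.875 m from the base axis. Payload 6.5 kg.
Tool frame: the origin (TCP) lies on the centre line of the jaws, within the pads' length; the fingertips stand arm.nose_length ahead of it and the grasp point (between the pads) lies 2 mm behind it (arm.nose_length is the distance from the TCP to the fingertips, in m); z points along the fingers, y is the line along which they close (so a half turn about z gives the same grasp; the last joint's range is limited). The gripper opens to 88 mm and grips with 3 to 60 N. Pads are 18 mm wide; open, the fingers measure 123 mm over their backs; the gripper's body (75 mm by 187 mm) begins 45 mm behind the grasp point.
Start: joints at [-67.964, 30.733, -0.252, 88.115, 0.149, 61.152, -4.079], TCP at [0.283, 0.585, 0.256] pointing down, gripper open.
Joint ranges: [-154.64, 154.64], [-21.42, 123.67], [-72.66, 72.17], [13.99, 137.28], [-74.86, 254.86], [10.95, 109.41], [-158.01, 158.01]. Speed limits (degrees/s): [136.94, 136.94, 180, 180, 180, 180, 180].

### API

Orientations are given as [roll, pitch, yaw] about the fixed x, y, z axes, in that order (R = Rz(yaw) Ry(pitch) Rx(roll)).
In Python, from plant import readout, imaging, finish_job, arm gives the robot as it stands.
- The arm moves only by the tool move_arm, never from a script. Its argument "commands" is a list of rows, each a list of 6 numbers: the shift along the world's x, y, z in cm, then the turn, a rotation vector about the world's x, y, z in degrees. A call has 1 to 20 rows; each row shifts and turns the commanded pose from where the row before left it; what a row does not reach is not made up. A row lasts 1/10 s, in which the tool goes at most 50 mm and 8.59 degrees, less where a joint would pass 70% of its speed; a pose out of reach is approached as far as the arm can. A call with a gripper value outside its range is refused whole. "fingers" is the opening, from 0 (shut) to 1 (fully open), set as the call begins (left out, the last holds). The fingers move at their own pace and stop on an object; "grip_force" is the grip in N (left out, the last holds). Time passes only in rows, so rows that do not move let the fingers close. It gives the time, the measured TCP pose, the force, the opening and the grip force at its end, in the units of the state.
- readout.sense(): the state, without advancing time (a new reading comes with each control period).
- imaging.capture(name): name is "scene" or "top" or "wrist"; returns a dict with "img" (480x640x3 uint8, red, green, blue), "fx", "fy", "cx", "cy" (pixels), "D" ([k1, k2, p1, p2, k3] as OpenCV has them; the pictures are not rectified), "world_to_cam" (4x4, takes a point from world to camera coordinates); the wrist camera has in their place "hand_eye" (4x4, takes a point from camera to tool coordinates, whose origin is the TCP and whose axes are the flange's). Camera axes: x right, y up, looking along -z (the intrinsics and any distortion apply to the point x, -y, -z); pixel columns grow to the right and rows downward; lengths in m; the calibration is good to about 2 mm. A picture is of the moment at which its call begins: read the wrist's pose just before it. There is no depth.
- finish_job(): hands the job in; it is judged then, once.
The state is a dict: "t": time; "joint_pos": joint angles; "joint_vel": joint speeds; "joint_torque": joint torques, N m; "tcp_pos": TCP position; "tcp_rot": TCP orientation; "contact_force": force on the tool from outside, world axes, zero at the start; "ft_torque": the same for the moment, N m; "gripper_width": finger opening in m; "finger_force": force on a finger pad.
Only numpy, scipy, OpenCV 4.12 (cv2) and the standard library are available. Lean on these libraries where they do the work, as an engineer would, in place of code of your own. Each camera call takes 0.05 s, during which the arm holds its last target. There are 200 camera calls.

### The job

Finish setting out the buttonholes for the class in the dotted wooden holder, in making order: from the cork block put the yellow rose into the two-dot hole and then the peach rose into the three-dot hole, each pushed fully home and let go, the peach one with its leaf and pearl pin facing straight out past the three-dot end of the holder. Then lift the hand mirror out of its stand by the handle and hold it upright where the document camera is looking, about 20 cm beyond the pin and level with it and the lens, angled so that the pin shows to the camera in the middle of the mirror. Finish while still holding the mirror steady there in the air, and leave the white rose and everything else on the table as they are.

Things in the scene. Friction and masses are not known exactly. Their poses are not given: they have to be found in the camera images.
- stage: fixed slate-blue board, 290 x 235 x 10 mm, with holder and document camera. Origin on the table under the two-dot hole; y runs along the holes from one dot to three dots and on to the mirror's place, z up. Board: x = -55 to 235, y = -135 to 100 mm. Camera base and gooseneck: x = 140 to 230, y = -135 to -60 mm, 190 mm high.
- holder_hole1 (a point): centre of the mouth of the two-dot (middle) hole, in the holder's top face 55 mm above the table. The holder is a wooden block 60 x 190 mm, 45 mm high, on the board. Its three holes, 60 mm apart, are 15 mm wide, 38 mm deep. Axes as stage.
- holder_hole2 (a point): centre of the mouth of the three-dot hole, 60 mm further along the stage's +y; size and axes as the two-dot hole. The one-dot hole is on the other side and already holds the white rose.
- lens (a point): centre of the document camera's lens, 125 mm above the table, at x = 170, y = -80 mm on the stage; the grey camera head, 38 mm thick and 75 mm long, points level from it towards view_spot.
- view_spot (a point): point in the air on the camera's line of sight, 200 mm beyond the pin of a rose in the three-dot hole: x = 50, y = 280 mm on the stage, 106 mm above the table. The middle of the mirror's face is to be held here (within 60 mm).
- aim_point (a point): point in the air on the straight line from the lens to where the pin sits in the three-dot hole, 65 % of the way to the pin, 106 mm above the table. By the law of reflection, a mirror held at view_spot shows the pin to the lens in its middle when it faces this point squarely.
- yellow_rose: wooden rose buttonhole, 30 g; origin at the foot of its 12 mm stem, z up. Bloom 33 to 36 mm across at z = 59 to 91 mm, gripped along the body's y; stiff upright leaf 35 mm wide behind it at x = +15 to +18, z = 53 to 104 mm. Yellow bloom, no pin. Starts upright in the cork block, foot 7 mm above the table; home in the holder, 17 mm.
- peach_rose: wooden rose buttonhole, 30 g; origin at the foot of its 12 mm stem, z up. Bloom 33 to 36 mm across at z = 59 to 91 mm, gripped along the body's y; stiff upright leaf 35 mm wide behind it at x = +15 to +18, z = 53 to 104 mm. Peach (salmon) bloom, pearl pin on the leaf's back. Starts upright in the cork block, foot 7 mm above the table; home in the holder, 17 mm.
- pin (a point): centre of the white pearl head (10 mm) on the back of the peach rose's leaf: at x = 22.5, y = 0, z = 78 mm of that rose. Axes as the rose.
- white_rose: wooden rose buttonhole, 30 g; origin at the foot of its 12 mm stem, z up. Bloom 33 to 36 mm across at z = 59 to 91 mm, gripped along the body's y; stiff upright leaf 35 mm wide behind it at x = +15 to +18, z = 53 to 104 mm. Cream bloom; already in the one-dot hole. Leave alone.
- making_block: fixed cork block, 70 x 155 x 45 mm, with two holes 80 mm apart along its y axis (15 mm wide, 38 mm deep). Origin under its centre.
- mirror: paddle hand mirror, 140 g, head down in its stand. Origin mid lower edge of the head, 6 mm above the table, z up the handle. Black head 8 mm thick (x), 84 wide (y), z = 0 to 110 mm, silvered on its -x side; handle z = 110 to 185 mm, 14 thick (x), 24 wide (y), gripped across its thickness.
- mirror_face (a point): middle of the mirror's silvered face, 55 mm above the head's lower edge. The face looks along -x of the mirror; y is across the mirror, z up.
- mirror_stand: fixed wooden stand, 64 x 112 x 32 mm, with a slot 10 mm wide and 88 mm long, 26 mm deep, that holds the mirror's head; origin under its centre. The mirror lifts straight up out of it.
- scissors: yellow-handled scissors, 130 mm long, 12 mm high, lying flat; bystander. Origin at its underside.
- ribbon_spool: green ribbon spool, 68 mm across, 28 mm high, flat on the table; bystander. Origin at its underside.
- tape_roll: green tape roll, 48 mm across, 13 mm high; bystander. Origin at its underside.
- pin_jar: clear jar with white lid, 47 mm across, 48 mm high; bystander. Origin at its underside.
- wire_cutters: red-handled wire cutters, 110 mm long, 16 mm high; bystander. Origin at its underside.
- glue_bottle: white glue bottle, orange cap, 40 mm across, 110 mm high; bystander. Origin at its underside.
There are look-alikes about, which are no part of the job. Leave any blue or purple look-alike of the yellow_rose alone.

How it is judged:
By the outcome, as a careful person would: the job done as asked, in the order asked, and still so for the second after the job is handed in, while the arm keeps its last pose, push and grip.
It also fails if it takes over 72 s, if anything falls off the work surface, if the arm or the gripper's body presses on something with over 40 N, if the wrist force passes 120 N, or if a joint passes its speed limit or range.

## Working session

There is one attempt and no reset: what is moved stays moved. The work goes in short steps, Python scripts to look and compute and a tool call to move; the robot and the scene stay as the last step left them, time stands still between calls to the robot, and variables do not carry over. Pictures are saved under pics/ and viewed, at most 10 in all, crops included, and the job is handed in when it is done.

Besides the shell and the picture viewer there is one more tool, called as name(argument=value, ...) on one line, values as JSON. move_arm: Moves the arm, as the interface text tells. Its arguments: {"type":"object","properties":{"commands":{"type":"array"},"fingers":{"type":"number"},"grip_force":{"type":"number"}},"required":["commands"]}

```bash
ls; mkdir -p pics
cat > h.py <<'E'
import numpy as np, cv2
from plant import readout, imaging, arm
from scipy.spatial.transform import Rotation as R
def cam(name):
    s=readout.sense(); c=imaging.capture(name)
    c['K']=np.array([[c['fx'],0,c['cx']],[0,c['fy'],c['cy']],[0,0,1.]]); c['D']=np.array(c['D'],float)
    if name=='wrist':
        T=np.eye(4); T[:3,:3]=R.from_euler('xyz',s['tcp_rot'],degrees=True).as_matrix(); T[:3,3]=s['tcp_pos']
        c['c2w']=T@np.array(c['hand_eye'])
    else: c['c2w']=np.linalg.inv(np.array(c['world_to_cam']))
    return c
def ray(c,uv):
    p=cv2.undistortPoints(np.array(uv,float).reshape(-1,1,2),c['K'],c['D']).reshape(-1,2)
    d=np.c_[p[:,0],-p[:,1],-np.ones(len(p))]@c['c2w'][:3,:3].T
    return c['c2w'][:3,3],d
def onz(c,uv,z):
    o,d=ray(c,uv); return o+d*((z-o[2])/d[:,2])[:,None]
def proj(c,P):
    w=np.linalg.inv(c['c2w']); q=np.array(P,float).reshape(-1,3)@w[:3,:3].T+w[:3,3]
    q=q*[1,-1,-1]
    return cv2.projectPoints(q,np.zeros(3),np.zeros(3),c['K'],c['D'])[0].reshape(-1,2)
def save(c,f): cv2.imwrite('pics/'+f,c['img'][:,:,::-1])
E
python3 - <<'E'
from h import *
print(readout.sense(), arm.nose_length)
for n in('scene','top'):
    c=cam(n); save(c,n+'0.png'); np.save(n+'0.npy',c,allow_pickle=True); print(n,c['c2w'].round(3),c['fx'],c['D'])
E
```

```text
pics
{'t': 0.0, 'joint_pos': array([-67.96341395,  30.77820924,  -0.25438804,  88.16933241,
         0.14924619,  61.15179946,  -4.07982925]), 'joint_vel': array([ 0.10137821,  0.05272962, -0.04414714, -0.00990854, -0.05738561,
        0.04754311, -0.06777118]), 'joint_torque': array([ 7.86377332e-04, -5.70977604e+01,  9.91197042e-01, -2.51596177e+01,
       -5.62875252e-02,  1.80837710e-02,  1.88774347e-04]), 'tcp_pos': array([0.28296399, 0.58453453, 0.25484028]), 'tcp_rot': array([-1.79901270e+02,  7.46926794e-03,  1.54174386e+02]), 'contact_force': array([-0.09382642, -0.23410088,  0.24991405]), 'ft_torque': array([ 0.03805117,  0.00596693, -0.02924708]), 'finger_force': 0.0, 'gripper_width': 0.08789357674370502} 0.017
scene [[-0.502 -0.478  0.721  1.494]
 [ 0.865 -0.262  0.428  0.597]
 [-0.016  0.838  0.545  0.773]
 [ 0.     0.     0.     1.   ]] 598.6323801000755 [0.05528827 0.         0.         0.         0.        ]
top [[ 2.100e-02  9.750e-01 -2.190e-01  3.810e-01]
 [-1.000e+00  2.000e-02 -5.000e-03  7.700e-02]
 [-1.000e-03  2.190e-01  9.760e-01  1.127e+00]
 [ 0.000e+00  0.000e+00  0.000e+00  1.000e+00]] 474.83968883150703 [-0.05910754  0.          0.          0.          0.        ]
```

View pics/top0.png

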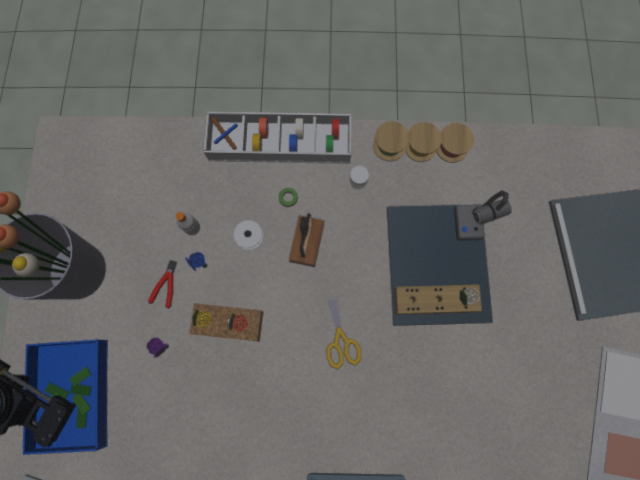

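View pics/scene0.png

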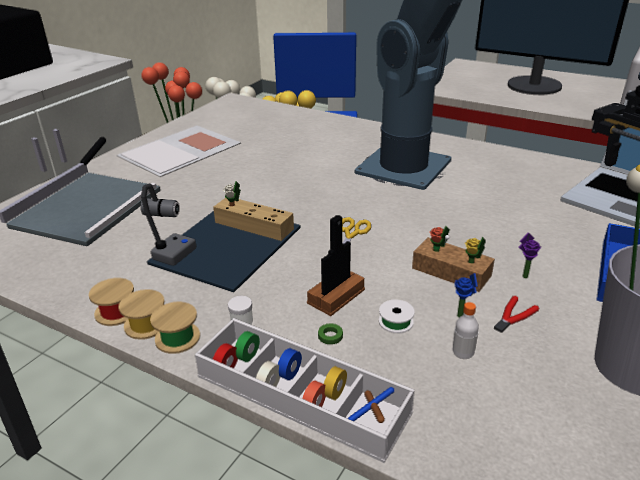

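The top view shows the yellow rose at (204,319) and the peach rose at (238,322) in the cork block. The free blue (197,260) and purple (156,346) flowers are look-alikes: wrong colour and not in the cork. The holder is at (438,299) with the white rose at (470,297), and the mirror stand is at (306,240). I'll check this in one enlarged composite.

Run:
```python
from h import *
t=cv2.imread('pics/top0.png'); s=cv2.imread('pics/scene0.png')
def cr(i,x0,y0,x1,y1): return cv2.resize(i[y0:y1,x0:x1],(400,300),interpolation=cv2.INTER_CUBIC)
cv2.imwrite('pics/comp.png',np.vstack([np.hstack([cr(t,188,290,268,350),cr(t,390,266,486,338)]),np.hstack([cr(t,276,206,340,254+0),cr(s,300,200,500,350)])]))
for n,i in(('top',t),('scene',s)):
    hsv=cv2.cvtColor(i,cv2.COLOR_BGR2HSV)
    for nm,lo,hi in(('yellow',(22,130,90),(34,255,255)),('peach',(0,110,120),(14,255,255))):
        m=cv2.inRange(hsv,lo,hi); k,_,st,ce=cv2.connectedComponentsWithStats(m)
        print(n,nm,[(st[j].tolist(),ce[j].round(1).tolist()) for j in range(1,k) if st[j,4]>40])
```

```text
top yellow [([252, 134, 8, 16, 107], [255.7, 141.5]), ([12, 257, 15, 13, 139], [18.9, 262.5]), ([196, 311, 15, 16, 183], [203.2, 318.7]), ([327, 328, 34, 41, 486], [342.8, 349.5])]
top peach [([259, 118, 7, 13, 86], [261.9, 123.8]), ([332, 120, 7, 10, 57], [335.2, 124.4]), ([0, 192, 11, 12, 66], [4.5, 196.3]), ([176, 212, 8, 8, 48], [179.2, 215.5]), ([149, 272, 22, 34, 180], [163.3, 287.4])]
scene yellow [([263, 91, 53, 15, 473], [293.7, 97.7]), ([342, 217, 29, 21, 263], [355.0, 226.8]), ([465, 238, 15, 13, 114], [472.1, 243.4]), ([129, 318, 20, 14, 93], [137.6, 323.3]), ([324, 367, 19, 30, 268], [331.4, 379.3])]
scene peach [([142, 62, 25, 17, 243], [153.2, 70.1]), ([165, 67, 23, 30, 389], [176.6, 81.9]), ([186, 82, 15, 12, 132], [192.5, 87.5]), ([430, 227, 13, 11, 74], [436.3, 231.3]), ([414, 238, 80, 36, 1015], [454.1, 256.6]), ([308, 272, 56, 32, 500], [336.4, 288.6]), ([502, 296, 37, 27, 352], [516.6, 310.8]), ([464, 302, 12, 13, 104], [469.4, 307.4]), ([213, 344, 20, 19, 183], [221.2, 351.9]), ([303, 381, 20, 22, 227], [311.3, 390.4])]
```

View pics/comp.png

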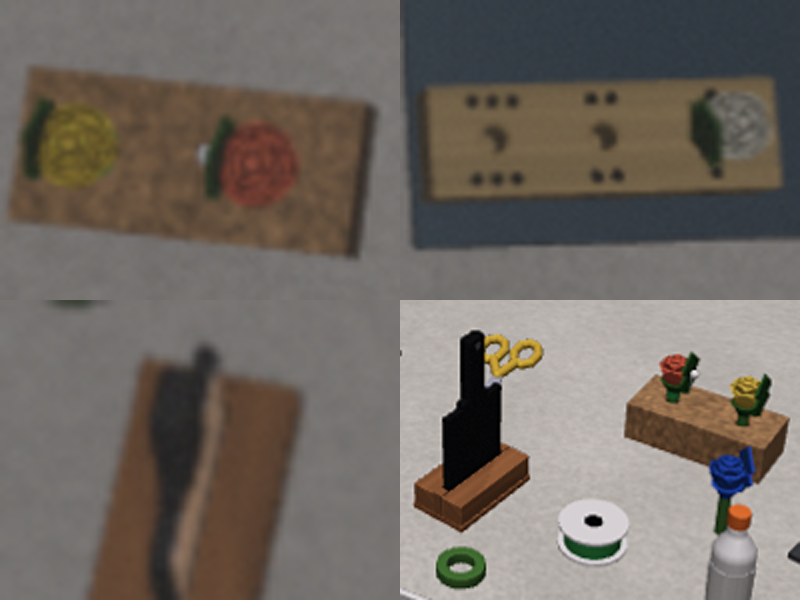

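Crop check: the yellow rose in the cork (no pin) and the peach rose with its white pearl at its left are the ones wanted. Both leaves face about +y. The white rose sits in the one-dot hole. The mirror's black side faces the scene camera, so the silvered side faces -y.

Run:
```python
from h import *
c=np.load('top0.npy',allow_pickle=True).item(); s=np.load('scene0.npy',allow_pickle=True).item()
k=96/400
h=onz(c,[(390+a*k,266+b*k) for a,b in((92,139.5),(204,137),(314,133))],.055);print('holes3,2,1',h.round(4).tolist()); d=h[0]-h[2];print('stage yaw',np.degrees(np.arctan2(-d[0],d[1])),np.linalg.norm(d))
r=onz(c,[(203,319.4),(239.8,322.6)],.085);d=r[0]-r[1];print('Y,P',r.round(4).tolist(),np.degrees(np.arctan2(-d[0],d[1])),np.linalg.norm(d))
# leaf orientation (upper edge) z=.107
l=onz(c,[(188+45/5,290+100/5),(188+30/5,290+178/5),(188+228/5,290+120/5),(188+210/5,290+195/5)],.107);print(l.round(3).tolist())
for a,b in((0,1),(2,3)):
    d=l[a]-l[b];print('leaf dir',np.degrees(np.arctan2(d[1],d[0])))
# triangulate blooms centers
def tri(u,v):
    o1,d1=ray(c,u);o2,d2=ray(s,v);d1=d1[0]/np.linalg.norm(d1);d2=d2[0]/np.linalg.norm(d2)
    A=np.c_[d1,-d2];t=np.linalg.lstsq(A,o2-o1,rcond=None)[0];return ((o1+t[0]*d1+o2+t[1]*d2)/2).round(4),np.linalg.norm(A@t-(o2-o1))
print(tri((203,319.4),(472.5,243)),tri((239.8,322.6),(436.5,234)))
# stand top corners z=.032 (crop 276,206 scale 6.25)
print('stand',onz(c,[(276+145/6.25,206+58/6.25),(276+300/6.25,206+85/6.25)],.032).round(4).tolist())
# handle top z=.191 scene (473-400..)
q=(300+75/2,200+35/2); print('handle top',tri((276+205/6.25,206+55/6.25),q), onz(s,[q],.191))
```

```text
holes3,2,1 [[0.4923, -0.1209, 0.055], [0.4948, -0.182, 0.055], [0.498, -0.2424, 0.055]]
stage yaw 2.6573783960311896 0.1216490681148343
Y,P [[0.436, 0.3412, 0.085], [0.4311, 0.2601, 0.085]] -3.4449731115615028 0.08117329647659992
[[0.454, 0.35, 0.107], [0.421, 0.354, 0.107], [0.448, 0.271, 0.107], [0.416, 0.276, 0.107]]
leaf dir -6.847209706713504
leaf dir -10.369175139962612
(array([0.4365, 0.3397, 0.0855]), np.float64(0.002829846312670566)) (array([0.4318, 0.2597, 0.0807]), np.float64(0.002508905370351272))
stand [[0.6908, 0.1417, 0.032], [0.6813, 0.0821, 0.032]]
handle top (array([0.6423, 0.1209, 0.1933]), np.float64(0.018551598339787135)) [[0.63604111 0.12798234 0.191     ]]
```

move_arm(commands=[[1.5,-2.8,0,0,0,-7],[1.5,-2.8,0,0,0,-7],[1.5,-2.8,0,0,0,-7],[1.5,-2.8,0,0,0,-7],[1.5,-2.8,0,0,0,-7],[1.5,-2.8,0,0,0,-7],[1.5,-2.8,0,0,0,-7],[1.5,-2.8,0,0,0,-7],[1.5,-2.8,0,0,0,-7],[1.5,-2.8,0,0,0,-7],[0,0,0,0,0,0]], fingers=1)

```text
t: 1.2
tcp_pos: [0.4354, 0.3003, 0.2557]
tcp_rot: [179.9, 0.1, 83.6]
contact_force: [-0.0, -0.1, -0.6]
gripper_width: 0.0884
finger_force: 0.0
```

Run:
```python
from h import *
s=readout.sense();print(s['t'],s['tcp_pos'],s['tcp_rot'],s['joint_pos'].round(1))
c=cam('wrist');save(c,'w1.png');np.save('w1.npy',c,allow_pickle=True);print(c['c2w'].round(3),c['fx'])
print(proj(c,[(.4365,.3397,.082),(.4318,.2597,.082)]))
```

```text
1.2 [0.43542737 0.3003023  0.25568197] [1.79937211e+02 1.28761823e-01 8.36043246e+01] [-55.2  19.5  19.5 107.4  -7.7  54.4 -38.7]
[[ 0.994  0.107  0.033  0.443]
 [-0.112  0.946  0.303  0.379]
 [ 0.001 -0.305  0.952  0.385]
 [ 0.     0.     0.     1.   ]] 378.00727838261366
[[315.57976277 170.2151044 ]
 [320.81122887 263.92764194]]
```

View pics/w1.png

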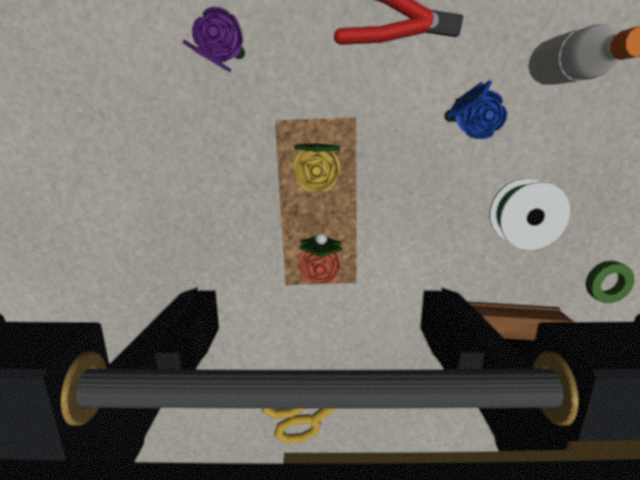

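Wrist view: yellow bloom at (317,170), leaf top edge (295,147)–(340,148); peach bloom at (320,265), pearl (321,239). Both match my predictions within a few pixels.

Run:
```python
from h import *
c=np.load('w1.npy',allow_pickle=True).item()
hsv=cv2.cvtColor(c['img'],cv2.COLOR_RGB2HSV)
for nm,lo,hi in(('y',(22,130,90),(34,255,255)),('p',(0,130,90),(8,255,255))):
    m=cv2.inRange(hsv,lo,hi);m[:,:270]=0;m[:,370:]=0;m[300:]=0
    ys,xs=np.where(m);q=[(np.percentile(xs,1)+np.percentile(xs,99))/2,(np.percentile(ys,1)+np.percentile(ys,99))/2];print(nm,q,onz(c,[q],.085).round(4))
print('blooms',onz(c,[(317,170),(320,265)],.085).round(4).tolist())
print('pearl',onz(c,[(321,239)],.085).round(4))
b=onz(c,[(277,120),(356,118),(285,284),(356,284)],.045);print(b.round(4).tolist(),b.mean(0))
for i,j in((2,0),(3,1)): d=b[j]-b[i];print('blk yaw',np.degrees(np.arctan2(-d[0],d[1])),np.linalg.norm(d))
l=onz(c,[(295,147),(340,148),(300,243),(341,245)],.111)
for i,j in((0,1),(2,3)): d=l[j]-l[i];print('leaf',np.degrees(np.arctan2(d[1],d[0])),np.linalg.norm(d),l[[i,j]].mean(0))
```

```text
y [np.float64(316.5), np.float64(170.0)] [[0.4373 0.3402 0.085 ]]
p [np.float64(334.0), np.float64(155.0)] [[0.4522 0.3502 0.085 ]]
blooms [[0.4377, 0.3401, 0.085], [0.4311, 0.26, 0.085]]
pearl [[0.4345 0.283  0.085 ]]
[[0.4076, 0.3813, 0.045], [0.4753, 0.3753, 0.045], [0.3931, 0.228, 0.045], [0.4624, 0.2202, 0.045]] [0.43458006 0.30121564 0.045     ]
blk yaw -5.40885037322215 0.15397612483742723
blk yaw -4.740455610759457 0.15569061957467628
leaf -7.6690162625652185 0.03183558092346807 [0.44035553 0.35919659 0.111     ]
leaf -9.381321289377862 0.03137956736747038 [0.43450181 0.28740101 0.111     ]
```

move_arm(commands=[[0.1,2,-1,0,0,0],[0.1,2,-2,0,0,0],[0,0,-3,0,0,0],[0,0,-3,0,0,0],[0,0,-3,0,0,0],[0,0,-2.5,0,0,0],[0,0,-2,0,0,0],[0,0,-1,0,0,0],[0,0,0,0,0,0]])

```text
t: 2.15
tcp_pos: [0.4339, 0.3453, 0.0795]
tcp_rot: [-179.9, 0.1, 84.3]
contact_force: [0.1, -0.4, -0.1]
gripper_width: 0.0882
finger_force: 0.0
```

move_arm(commands=[[0,0,0,0,0,0],[0,0,0,0,0,0],[0,0,0,0,0,0],[0,0,0,0,0,0],[0,0,0,0,0,0],[0,0,0,0,0,0]], fingers=0, grip_force=15)

```text
t: 2.75
tcp_pos: [0.4352, 0.3451, 0.0809]
tcp_rot: [180.0, -0.0, 84.2]
contact_force: [-0.0, 1.0, 0.0]
gripper_width: 0.0423
finger_force: 0.0
```

Run:
```python
from h import *
for i in range(4):
    s=readout.sense();print(s['t'],s['tcp_pos'],s['gripper_width']);
    if i<3: c=cam('wrist')
np.save('w2.npy',c,allow_pickle=True)
hsv=cv2.cvtColor(c['img'],cv2.COLOR_RGB2HSV);m=cv2.inRange(hsv,(22,130,60),(34,255,255));k,_,st,ce=cv2.connectedComponentsWithStats(m);print([(st[j].tolist(),ce[j]) for j in range(1,k) if st[j,4]>200]);print(proj(c,[(.4372,.3402,.09)]))
```

```text
2.75 [0.43522909 0.34510064 0.08089944] 0.042348602925247114
2.8 [0.43525955 0.34505299 0.08083679] 0.03847699844983803
2.85 [0.43521709 0.34505535 0.0807636 ] 0.03405500458736388
2.9 [0.43527162 0.34504492 0.08074752] 0.03251185959822737
[([269, 323, 99, 48, 3077], array([317.08904777, 351.45823854]))]
[[327.59678238 355.17220443]]
```

move_arm(commands=[[0,0,0,0,0,0],[0,0,0,0,0,0],[0.15,-0.25,0,0,0,0],[0,-0.25,0,0,0,0],[0,0,0,0,0,0]], fingers=0.6)

```text
t: 3.4
tcp_pos: [0.4368, 0.3394, 0.0807]
tcp_rot: [180.0, 0.0, 84.1]
contact_force: [0.9, 0.1, -0.1]
gripper_width: 0.0528
finger_force: 0.0
```

move_arm(commands=[[0,0,0,0,0,0],[0,0,0,0,0,0],[0,0,0,0,0,0],[0,0,0,0,0,0],[0,0,0,0,0,0]], fingers=0, grip_force=20)

```text
t: 3.9
tcp_pos: [0.4366, 0.3401, 0.0807]
tcp_rot: [-180.0, 0.0, 84.2]
contact_force: [0.1, -0.1, -0.1]
gripper_width: 0.0321
finger_force: 20.0
```

move_arm(commands=[[0,0,2,0,0,0],[0,0,3,0,0,0],[0,0,3,0,0,0],[0,0,3,0,0,0],[0.4,-2,3,0,0,2.9],[0.4,-3,1,0,0,2.9],[0.4,-4,0,0,0,2.9],[0.5,-4,0,0,0,0],[0.5,-4.5,0,0,0,0],[0.5,-4.5,0,0,0,0],[0.5,-4.5,0,0,0,0],[0.5,-4.5,0,0,0,0],[0.5,-4.5,0,0,0,0],[0.5,-4.5,0,0,0,0],[0.5,-4.5,0,0,0,0],[0.3,-4,0,0,0,0],[0.3,-4,0,0,0,0],[0.2,-3,0,0,0,0],[0,-2,0,0,0,0],[0,0,0,0,0,0]])

```text
t: 5.9
tcp_pos: [0.4959, -0.2383, 0.2308]
tcp_rot: [-180.0, 0.1, 92.6]
contact_force: [-0.1, 0.1, -0.1]
gripper_width: 0.0325
finger_force: 20.0
```

move_arm(commands=[[0,0,0,0,0,0],[0,0,0,0,0,0],[0,0,0,0,0,0]])

```text
t: 6.2
tcp_pos: [0.497, -0.2334, 0.2306]
tcp_rot: [-180.0, -0.0, 93.0]
contact_force: [-0.1, -0.1, -0.6]
gripper_width: 0.0323
finger_force: 20.0
```

Run:
```python
from h import *
s=readout.sense();print(s['t'],s['tcp_pos'],s['tcp_rot'],s['joint_pos'].round(1),s['gripper_width'])
c=cam('wrist');save(c,'w3.png');np.save('w3.npy',c,allow_pickle=True)
print(proj(c,[(.4923,-.1209,.055),(.4948,-.182,.055)]), readout.sense()['tcp_pos'])
```

```text
6.2 [ 0.49695491 -0.23340647  0.23063584] [-1.79995963e+02 -4.29495931e-02  9.29963630e+01] [ -0.9  24.3  27.6 106.3 -13.9  52.7  36.2] 0.03232876299109652
[[321.57767517  71.94551808]
 [320.58471091 155.20667909]] [ 0.49693657 -0.23362044  0.23068302]
```

View pics/w3.png

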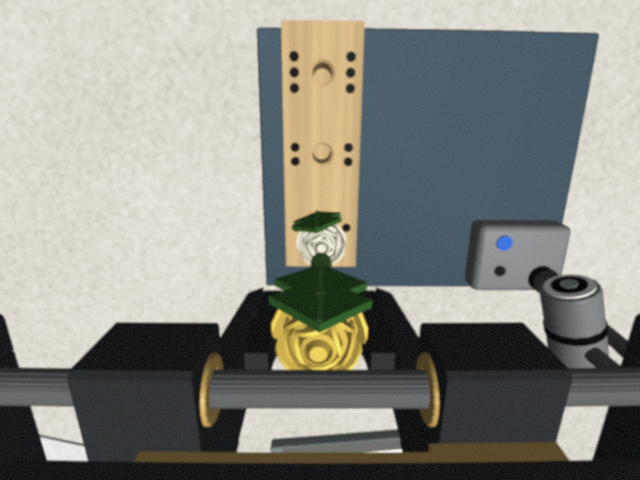

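The two-dot mouth is at (322,152) and the three-dot mouth at (322,71), close to my predictions. The rose is held between the pads with its leaf toward +y.

Run:
```python
from h import *
c=np.load('w3.npy',allow_pickle=True).item()
hsv=cv2.cvtColor(c['img'],cv2.COLOR_RGB2HSV)
dots=cv2.inRange(hsv,(0,0,0),(180,255,70));dots[:, :280]=0;dots[:,365:]=0;dots[170:]=0;dots[:30]=0
k,_,st,ce=cv2.connectedComponentsWithStats(dots);p=np.array([ce[j] for j in range(1,k) if 20<st[j,4]<200 and 288<ce[j][0]<358]);print(p.round(1).tolist())
P=onz(c,p,.055)
a=P[p[:,1]<110].mean(0);b=P[p[:,1]>=110].mean(0);d=a-b;print('h3',a,'h2',b,np.linalg.norm(d),np.degrees(np.arctan2(-d[0],d[1])))
print(onz(c,[(322,71.5),(322,152.5)],.055))
print('foot px',proj(c,[(.497,-.2334,.157),(.497,-.2334,.2)]))
```

```text
[[293.4, 55.7], [350.7, 56.2], [293.8, 71.8], [350.2, 72.2], [293.9, 87.7], [349.7, 88.1], [294.6, 146.8], [348.1, 147.0], [294.8, 161.0], [347.6, 161.5]]
h3 [ 0.4925906  -0.12094082  0.055     ] h2 [ 0.49529538 -0.18110412  0.055     ] 0.06022406776591011 2.5741285529935283
[[ 0.49259802 -0.12057518  0.055     ]
 [ 0.49580591 -0.17984122  0.055     ]]
foot px [[320.28028661 262.61717428]
 [320.52822703 296.03320378]]
```

move_arm(commands=[[-0.1,2,0,0,0,0],[-0.1,2,0,0,0,0],[0,1.2,-2,0,0,0],[0,0,-3,0,0,0],[0,0,-3,0,0,0],[0,0,-1,0,0,0],[0,0,0,0,0,0],[0,0,0,0,0,0],[0,0,0,0,0,0]])

```text
t: 7.15
tcp_pos: [0.4957, -0.1833, 0.1421]
tcp_rot: [179.9, 0.0, 92.9]
contact_force: [0.0, -0.1, -0.5]
gripper_width: 0.0322
finger_force: 20.0
```

Run:
```python
from h import *
s=readout.sense();print(s['tcp_pos'],s['tcp_rot']); print(s['tcp_pos']-np.array([.4953,-.181,0]))
```

```text
[ 0.49566903 -0.18330761  0.14210235] [1.79863523e+02 3.87748688e-02 9.28680674e+01]
[ 0.00036903 -0.00230761  0.14210235]
```

move_arm(commands=[[0,0,0,0,0,0],[0,0,-0.7,0,0,0],[0,0,-0.5,0,0,0],[0,0,-0.5,0,0,0],[0,0,0,0,0,0],[0,0,0,0,0,0]])

```text
t: 7.75
tcp_pos: [0.4945, -0.183, 0.1235]
tcp_rot: [-180.0, -0.0, 92.9]
contact_force: [-0.4, -0.4, -0.1]
gripper_width: 0.0325
finger_force: 20.0
```

move_arm(commands=[[0.05,0.1,-0.5,0,0,0],[0,0,-0.7,0,0,0],[0,0,-0.7,0,0,0],[0,0,-0.6,0,0,0],[0,0,-0.4,0,0,0],[0,0,0,0,0,0],[0,0,0,0,0,0]])

```text
t: 8.45
tcp_pos: [0.4952, -0.1821, 0.0947]
tcp_rot: [-180.0, 0.0, 92.9]
contact_force: [-0.1, 0.4, -0.5]
gripper_width: 0.0326
finger_force: 20.0
```

move_arm(commands=[[0,0,-0.2,0,0,0],[0,0,-0.2,0,0,0],[0,0,-0.1,0,0,0],[0,0,0,0,0,0],[0,0,0,0,0,0]])

```text
t: 8.95
tcp_pos: [0.4956, -0.1823, 0.0905]
tcp_rot: [179.9, 0.0, 92.9]
contact_force: [-1.4, 0.4, 8.1]
gripper_width: 0.0325
finger_force: 19.9
```

move_arm(commands=[[0,0,-0.1,0,0,0],[0,0,0,0,0,0],[0,0,0,0,0,0]])

```text
t: 9.25
tcp_pos: [0.4961, -0.1827, 0.0903]
tcp_rot: [179.9, 0.0, 92.8]
contact_force: [-2.4, 0.6, 16.1]
gripper_width: 0.0325
finger_force: 20.0
```

move_arm(commands=[[0,0,0,0,0,0],[0,0,0,0,0,0],[0,0,0,0,0,0],[0,0,0,0,0,0]], fingers=0.7)

```text
t: 9.65
tcp_pos: [0.495, -0.1818, 0.0885]
tcp_rot: [-180.0, -0.0, 92.9]
contact_force: [0.9, -0.1, 0.5]
gripper_width: 0.0605
finger_force: 0.0
```

move_arm(commands=[[0,0,2,0,0,0],[0,0,3,0,0,0],[0,0,4,0,0,0],[0,0,4,0,0,0],[-0.5,3,2,0,0,-3],[-0.5,4,0,0,0,-4],[-0.5,4.5,0,0,0,-4],[-0.5,4.5,0,0,0,0],[-0.5,4.5,0,0,0,0],[-0.5,4.5,0,0,0,0],[-0.5,4.5,0,0,0,0],[-0.5,4.5,0,0,0,0],[-0.5,4,0,0,0,0],[-0.5,3,0,0,0,0],[-0.5,2,0,0,0,0],[-0.5,1,0,0,0,0],[0,0,0,0,0,0],[0,0,0,0,0,0],[0,0,0,0,0,0],[0,0,0,0,0,0]])

```text
t: 11.65
tcp_pos: [0.4356, 0.2569, 0.2388]
tcp_rot: [180.0, 0.0, 81.8]
contact_force: [-0.2, -0.0, 0.2]
gripper_width: 0.0618
finger_force: 0.0
```

Run:
```python
from h import *
s=readout.sense();print(s['t'],s['tcp_pos'],s['tcp_rot'])
c=cam('wrist');save(c,'w4.png');np.save('w4.npy',c,allow_pickle=True)
hsv=cv2.cvtColor(c['img'],cv2.COLOR_RGB2HSV)
u=proj(c,[(.4311,.26,.082)])[0];print(u)
m=cv2.inRange(hsv,(0,150,110),(6,255,255))|cv2.inRange(hsv,(174,150,110),(180,255,255));k,_,st,ce=cv2.connectedComponentsWithStats(m)
print([(st[j].tolist(),ce[j].round(1)) for j in range(1,k) if st[j,4]>100])
m=cv2.inRange(hsv,(0,0,150),(180,60,255));k,_,st,ce=cv2.connectedComponentsWithStats(m)
for j in range(1,k):
    if 20<st[j,4]<600 and abs(ce[j]-u).max()<80: print('pearl',st[j],ce[j],onz(c,[ce[j]],.085))
t=cam('top');save(t,'top1.png')
i=cv2.imread('pics/top1.png');w=cv2.imread('pics/w4.png')
cv2.imwrite('pics/c2.png',np.hstack([cv2.resize(i[266:338,390:486],(400,300)),cv2.resize(w,(400,300))]))
```

```text
11.65 [0.43564484 0.25687535 0.23879653] [1.79989872e+02 1.13851379e-02 8.17570285e+01]
[313.68541214 220.8214822 ]
[([290, 205, 46, 37, 1172], array([312.3, 222.9]))]
pearl [310 187   9   9  70] [313.94285714 191.04285714] [[0.43489826 0.28378744 0.085     ]]
```

View pics/c2.png

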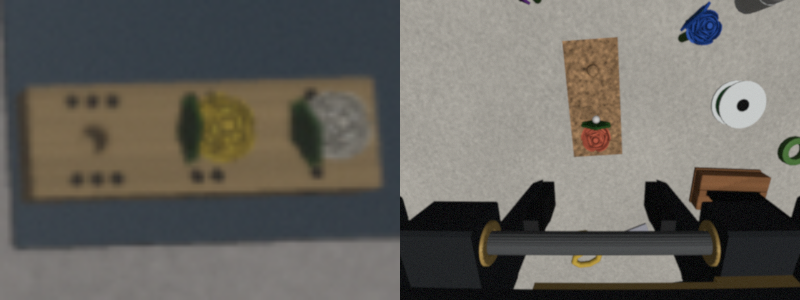

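The yellow rose is home, leaf at its left. The peach rose is at (312,223) in the full-size wrist picture with the pearl at (314,191).

move_arm(commands=[[-0.3,0.2,-2,0,0,-1.2],[-0.2,0.1,-3,0,0,0],[0,0,-3,0,0,0],[0,0,-3,0,0,0],[0,0,-2,0,0,0],[0,0,-1.5,0,0,0],[0,0,-1,0,0,0],[0,0,-0.3,0,0,0],[0,0,0,0,0,0],[0,0,0,0,0,0],[0,0,0,0,0,0]])

```text
t: 12.85
tcp_pos: [0.4306, 0.2614, 0.0814]
tcp_rot: [179.9, -0.1, 80.7]
contact_force: [-0.2, 0.9, 0.4]
gripper_width: 0.0614
finger_force: 0.0
```

move_arm(commands=[[0,0,0,0,0,0],[0,0,0,0,0,0],[0,0,0,0,0,0],[0,0,0,0,0,0],[0,0,0,0,0,0]], fingers=0, grip_force=20)

```text
t: 13.35
tcp_pos: [0.4302, 0.2611, 0.0808]
tcp_rot: [180.0, -0.0, 80.7]
contact_force: [-0.1, 0.9, -0.1]
gripper_width: 0.0326
finger_force: 20.0
```

move_arm(commands=[[0,0,2,0,0,0],[0,0,3,0,0,0],[0,0,3,0,0,0],[0,0,3,0,0,0],[0.6,-2,1,0,0,3],[0.6,-3,0,0,0,3],[0.6,-4,0,0,0,3],[0.6,-4,0,0,0,3],[0.6,-4,0,0,0,0],[0.6,-4,0,0,0,0],[0.6,-4,0,0,0,0],[0.6,-4,0,0,0,0],[0.6,-4,0,0,0,0],[0.5,-3,0,0,0,0],[0.3,-1.5,0,0,0,0],[0,-0.7,0,0,0,0],[0,0,0,0,0,0],[0,0,0,0,0,0],[0,0,0,0,0,0],[0,0,0,0,0,0]])

```text
t: 15.35
tcp_pos: [0.4922, -0.1199, 0.2007]
tcp_rot: [-180.0, -0.0, 92.8]
contact_force: [0.1, 0.3, 0.1]
gripper_width: 0.0324
finger_force: 20.0
```

Run:
```python
from h import *
s=readout.sense();print(s['t'],s['tcp_pos'],s['tcp_rot'],s['gripper_width'])
c=cam('wrist');save(c,'w5.png');np.save('w5.npy',c,allow_pickle=True)
T=np.array(s['tcp_pos']);a=np.radians(s['tcp_rot'][2])
print('tool-aligned pearl px',proj(c,[T+[.0225*np.cos(a),.0225*np.sin(a),.0034]]))
hsv=cv2.cvtColor(c['img'],cv2.COLOR_RGB2HSV)
m=cv2.inRange(hsv,(0,0,150),(180,60,255));k,_,st,ce=cv2.connectedComponentsWithStats(m)
for j in range(1,k):
    if 60<st[j,4]<3000 and abs(ce[j]-[320,300]).max()<90:
        P=onz(c,[ce[j]],T[2]+.0034)[0];d=P-T;print(st[j],ce[j],P,np.degrees(np.arctan2(d[1],d[0])),np.hypot(d[0],d[1]))
```

```text
15.35 [ 0.49218868 -0.11988218  0.20066867] [-1.79990548e+02 -2.17529196e-02  9.27680170e+01] 0.032429830541681
tool-aligned pearl px [[320.76565265 281.76174481]]
[307 270  25  24 444] [319.01801802 281.72747748] [ 0.49046799 -0.09742537  0.20406867] 94.38154413229785 0.022522642685476768
```

move_arm(commands=[[0.05,-0.1,-2,0,0,-0.8],[0,0,-3,0,0,0],[0,0,-1.5,0,0,0],[0,0,0,0,0,0],[0,0,0,0,0,0],[0,0,-0.6,0,0,0],[0,0,-0.5,0,0,0],[0,0,-0.5,0,0,0],[0,0,0,0,0,0]])

```text
t: 16.3
tcp_pos: [0.4923, -0.1218, 0.1192]
tcp_rot: [-180.0, -0.0, 91.9]
contact_force: [-0.6, -0.2, -0.3]
gripper_width: 0.0325
finger_force: 20.0
```

move_arm(commands=[[0,0.05,-0.6,0,0,0],[0,0,-0.7,0,0,0],[0,0,-0.6,0,0,0],[0,0,-0.5,0,0,0],[0,0,-0.3,0,0,0],[0,0,-0.2,0,0,0],[0,0,-0.1,0,0,0],[0,0,0,0,0,0],[0,0,0,0,0,0]])

```text
t: 17.2
tcp_pos: [0.493, -0.1218, 0.0905]
tcp_rot: [180.0, -0.0, 91.9]
contact_force: [-3.2, 0.2, 9.6]
gripper_width: 0.0327
finger_force: 19.9
```

move_arm(commands=[[0,0,-0.1,0,0,0],[0,0,0,0,0,0],[0,0,0,0,0,0]])

```text
t: 17.5
tcp_pos: [0.4936, -0.122, 0.0902]
tcp_rot: [179.9, 0.0, 91.8]
contact_force: [-3.2, 0.1, 16.2]
gripper_width: 0.0325
finger_force: 20.0
```

move_arm(commands=[[0,0,0,0,0,0],[0,0,0,0,0,0],[0,0,0,0,0,0],[0,0,0,0,0,0]], fingers=0.7)

```text
t: 17.9
tcp_pos: [0.4926, -0.1214, 0.0886]
tcp_rot: [-180.0, -0.0, 91.9]
contact_force: [0.4, -0.4, -0.6]
gripper_width: 0.061
finger_force: 0.0
```

move_arm(commands=[[0,0,2,0,0,0],[0,0,4,0,0,0],[0,0,5,0,0,0],[0,0,5,0,0,0],[0,0,5,0,0,0],[1.7,2.4,0,0,0,7.8],[1.7,2.4,0,0,0,7.8],[1.7,2.4,0,0,0,7.8],[1.7,2.4,0,0,0,7.8],[1.7,2.4,0,0,0,7.8],[1.7,2.4,0,0,0,7.8],[1.7,2.4,0,0,0,7.8],[1.7,2.4,0,0,0,7.8],[1.7,2.4,0,0,0,7.8],[1.7,2.4,0,0,0,7.8],[0,0,0,0,0,0],[0,0,0,0,0,0],[0,0,0,0,0,0],[0,0,0,0,0,0]])

```text
t: 19.8
tcp_pos: [0.6624, 0.117, 0.2989]
tcp_rot: [-180.0, 0.0, 169.7]
contact_force: [-0.2, -0.1, -1.2]
gripper_width: 0.0617
finger_force: 0.0
```

Run:
```python
from h import *
s=readout.sense();print(s['t'],s['tcp_pos'],s['tcp_rot'],s['joint_pos'].round(1))
c=cam('wrist');save(c,'w6.png');np.save('w6.npy',c,allow_pickle=True)
t=cam('top');np.save('top2.npy',t,allow_pickle=True);save(t,'top2.png')
print(proj(c,[(.636,.128,.191),(.636,.128,.116)]))
i=cv2.imread('pics/top2.png');w=cv2.imread('pics/w6.png')
cv2.imwrite('pics/c3.png',np.vstack([np.hstack([w[:,120:520],cv2.resize(i[266:338,390:486],(400,300))[:480] if 0 else np.vstack([cv2.resize(i[266:338,390:486],(400,300)),np.zeros((180,400,3),np.uint8)])])]))
```

```text
19.8 [0.66237816 0.11700882 0.2988765 ] [-1.79956357e+02  5.36457893e-03  1.69721114e+02] [-19.   31.    7.7  82.   -4.3  67.3  69.1]
[[328.26643696 202.51626523]
 [326.23530449 183.32530254]]
```

View pics/c3.png

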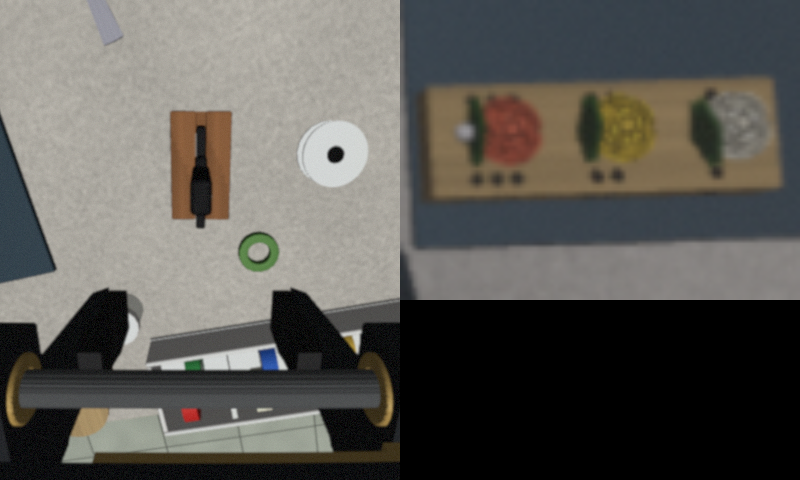

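The peach rose is home in the three-dot hole with its pearl facing out past the end. In the wrist view (full-frame pixels) the stand spans (292,111)–(351,218), and the mirror handle's top is near (320,195).

Run:
```python
from h import *
c=np.load('w6.npy',allow_pickle=True).item()
g=cv2.cvtColor(c['img'],cv2.COLOR_RGB2GRAY)
for r in range(125,232,6):
    x=np.where(g[r,300:345]<45)[0]; print(r,(x.min()+300,x.max()+300) if len(x) else None,end=' ')
b=onz(c,[(292,111),(351,111),(351,218),(292,218)],.032);print('\nstand',b.round(4).tolist(),b.mean(0).round(4))
for i,j in((0,3),(1,2)): d=b[j]-b[i];print(np.degrees(np.arctan2(d[1],d[0])),np.linalg.norm(d))
print('handle',onz(c,[(320.5,195),(320.5,213),(320.5,176)],.191).round(4).tolist())
```

```text
125 None 131 (np.int64(317), np.int64(325)) 137 (np.int64(318), np.int64(325)) 143 (np.int64(318), np.int64(325)) 149 (np.int64(318), np.int64(324)) 155 (np.int64(318), np.int64(324)) 161 (np.int64(315), np.int64(326)) 167 (np.int64(314), np.int64(327)) 173 (np.int64(313), np.int64(329)) 179 (np.int64(312), np.int64(330)) 185 (np.int64(311), np.int64(330)) 191 (np.int64(311), np.int64(331)) 197 (np.int64(311), np.int64(330)) 203 (np.int64(311), np.int64(330)) 209 (np.int64(311), np.int64(330)) 215 (np.int64(316), np.int64(325)) 221 (np.int64(317), np.int64(323)) 227 None 
stand [[0.5725, 0.106, 0.032], [0.583, 0.1639, 0.032], [0.6917, 0.1469, 0.032], [0.6803, 0.0841, 0.032]] [0.6318 0.1252 0.032 ]
-11.50489395885507 0.11004155687733708
-8.886417913528089 0.11004475175702653
handle [[0.6303, 0.124, 0.191], [0.6419, 0.1219, 0.191], [0.6185, 0.1261, 0.191]]
```

move_arm(commands=[[-1.6,0.4,0,0,0,0],[-1.5,0.3,-1,0,0,0],[0,0,-3,0,0,0],[0,0,-3,0,0,0],[0,0,-3,0,0,0],[0,0,-2,0,0,0],[0,0,-1.6,0,0,0],[0,0,-1,0,0,0],[0,0,0,0,0,0],[0,0,0,0,0,0],[0,0,0,0,0,0]])

```text
t: 21.0
tcp_pos: [0.6325, 0.1257, 0.154]
tcp_rot: [179.9, 0.1, 169.9]
contact_force: [-0.1, -0.1, 0.3]
gripper_width: 0.0612
finger_force: 0.0
```

move_arm(commands=[[0,0,0,0,0,0],[0,0,0,0,0,0],[0,0,0,0,0,0],[0,0,0,0,0,0],[0,0,0,0,0,0],[0,0,0,0,0,0],[0,0,0,0,0,0],[0,0,0,0,0,0]], fingers=0, grip_force=30)

```text
t: 21.8
tcp_pos: [0.6316, 0.125, 0.1527]
tcp_rot: [-180.0, -0.0, 169.9]
contact_force: [-1.1, -0.9, 1.5]
gripper_width: 0.0138
finger_force: 29.9
```

move_arm(commands=[[0,0,0.5,0,0,0],[0,0,1,0,0,0],[0,0,1.5,0,0,0],[0,0,1.5,0,0,0],[0,0,1,0,0,0],[-1,-0.2,0,0,0,1],[-1.5,-0.4,0,0,0,2.4],[-2,-0.4,0,0,0,3],[-2,-0.4,0,0,0,3],[-1.5,-0.3,-0.2,0,0,2.4],[-1.2,-0.2,-0.4,0,0,2],[-0.7,-0.1,-0.4,0,0,1],[0,0,0,0,0,0],[0,0,0,0,0,0],[0,0,0,0,0,0],[0,0,0,0,0,0]])

```text
t: 23.4
tcp_pos: [0.5332, 0.1057, 0.1978]
tcp_rot: [180.0, 0.0, -175.3]
contact_force: [-0.1, -0.2, -1.6]
gripper_width: 0.0137
finger_force: 29.9
```

Run:
```python
from h import *
s=readout.sense();print(s['t'],s['tcp_pos'],s['tcp_rot'],s['gripper_width'])
w=cam('wrist');sc=cam('scene');t=cam('top')
for n,c in(('w7',w),('s7',sc),('t7',t)): save(c,n+'.png');np.save(n+'.npy',c,allow_pickle=True)
cv2.imwrite('pics/c4.png',np.vstack([np.hstack([cv2.resize(w['img'],(400,300)),cv2.resize(sc['img'][130:355,130:430],(400,300))]),np.hstack([cv2.resize(t['img'][200:335,300:480],(400,300)),cv2.resize(t['img'],(400,300))])])[:,:,::-1])
```

```text
23.4 [0.53324321 0.1056947  0.19782481] [ 1.79997502e+02  3.50065641e-02 -1.75337648e+02] 0.013689529422940631
```

View pics/c4.png

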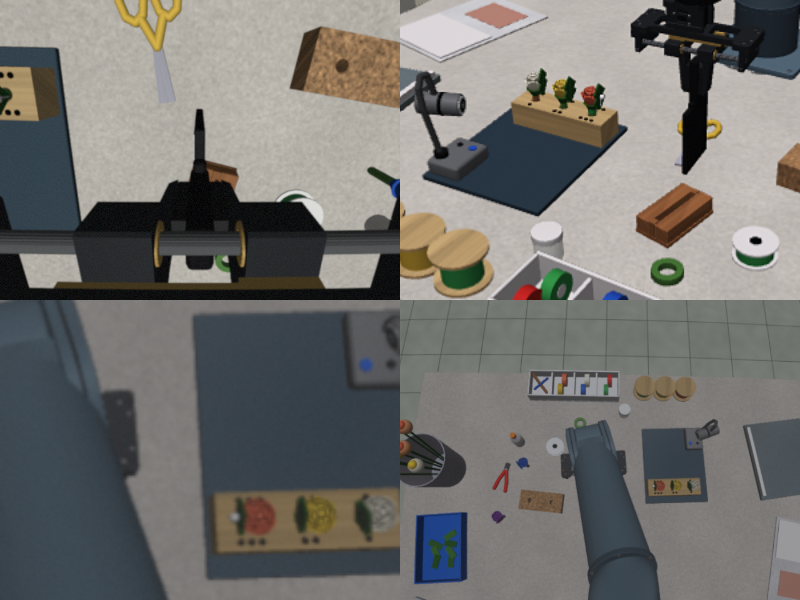

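The mirror hangs upright at view_spot, black side away from the holder. All three roses are seated, with the pearl facing the mirror, and the other items are where they were.

```bash
python3 -c "
from plant import finish_job
print(finish_job())"
```

```text
the job is handed in; nothing more can be done
None
```

I handed the job in at about 23.5 s: yellow and then peach pushed home, the peach pin facing out, and the mirror held steady at the view spot, though I never saw the pin in its face and relied on the geometry for the aim.

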